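# Move the test tiles to the kiln rack in their order

## Task

The four glaze test tiles on the wooden drying board carry no numbers: their order from the board's red knob is their only record. Move each onto its own white pad of the steel kiln rack in that same order, so that the tile nearest the red knob on the board ends nearest the red knob on the rack, and so on, each lying flat, glaze up, centred on its pad and in line with the row. Do not drop any tile on the way.

Things in the scene. Friction and masses are not known exactly. Their poses are not given: they have to be found in the camera images.
- drying_board: source: dark brown wooden board, 312 x 86 x 10 mm, fixed, any way round, with a red knob (18 mm wide, 22 mm tall) on a red strip at one end. Origin on its underside below the middle of the row of four grey blocks; x runs along the row towards the knob (at x = +149 mm), z up. Blocks stand at x = +102 (first, next to the knob), +34, -34, -102 mm, y = 0.
- kiln_rack: target: dark steel rack, base 312 x 86 x 10 mm, fixed, any way round, with four empty white pads and a red knob (18 mm wide, 22 mm tall) on a red strip at one end. Origin on its underside below the middle of the row; x runs along the row to the knob (at x = +149 mm), z up. Pads at x = +102 (first, next to the knob), +34, -34, -102 mm, y = 0; flat tops 48 (x) by 28 mm (y), 40 mm above the origin.
- blue_tile: loose glaze test tile, one half glazed blue, the other bare buff clay, 56 (its x) by 41 (y) by 8 mm thick, about 40 g; origin mid-underside, z up out of the glazed face. Starts on a grey block, its length roughly along the row, long edges overhanging the 28 mm wide ridge by about 6 mm a side: pinch it across the 41 mm width.
- block_1: the one of four identical grey stone blocks, fixed on the drying board, that bears the blue tile at the start: foot 62 (its x, along the row) by 70 by 8 mm, on it a ridge 48 (x) by 28 mm (y) whose flat top is 30 mm above the origin. Origin mid-underside, on the board's top (10 mm above the table); axes parallel to the board's.
- olive_tile: loose glaze test tile, one half glazed olive green, the other bare buff clay, 56 (its x) by 41 (y) by 8 mm thick, about 40 g; origin mid-underside, z up out of the glazed face. Starts on a grey block, its length roughly along the row, long edges overhanging the 28 mm wide ridge by about 6 mm a side: pinch it across the 41 mm width.
- block_2: the one of four identical grey stone blocks, fixed on the drying board, that bears the olive green tile at the start: foot 62 (its x, along the row) by 70 by 8 mm, on it a ridge 48 (x) by 28 mm (y) whose flat top is 30 mm above the origin. Origin mid-underside, on the board's top (10 mm above the table); axes parallel to the board's.
- white_tile: loose glaze test tile, one half glazed white, the other bare buff clay, 56 (its x) by 41 (y) by 8 mm thick, about 40 g; origin mid-underside, z up out of the glazed face. Starts on a grey block, its length roughly along the row, long edges overhanging the 28 mm wide ridge by about 6 mm a side: pinch it across the 41 mm width.
- block_3: the one of four identical grey stone blocks, fixed on the drying board, that bears the white tile at the start: foot 62 (its x, along the row) by 70 by 8 mm, on it a ridge 48 (x) by 28 mm (y) whose flat top is 30 mm above the origin. Origin mid-underside, on the board's top (10 mm above the table); axes parallel to the board's.
- tan_tile: loose glaze test tile, one half glazed tan brown, the other bare buff clay, 56 (its x) by 41 (y) by 8 mm thick, about 40 g; origin mid-underside, z up out of the glazed face. Starts on a grey block, its length roughly along the row, long edges overhanging the 28 mm wide ridge by about 6 mm a side: pinch it across the 41 mm width.
- block_4: the one of four identical grey stone blocks, fixed on the drying board, that bears the tan brown tile at the start: foot 62 (its x, along the row) by 70 by 8 mm, on it a ridge 48 (x) by 28 mm (y) whose flat top is 30 mm above the origin. Origin mid-underside, on the board's top (10 mm above the table); axes parallel to the board's.
There are look-alikes about, which are no part of the job. What is shaped like the tan_tile but orange or purple is not meant.

How it is judged:
By the outcome, as a careful person would: the job done as asked, in the order asked, and still so for the second after the job is handed in, with the robot touching nothing.
It also fails if it takes over 86 s, if anything falls off the work surface, if the arm or the gripper's body presses on something with over 40 N, if the wrist force passes 120 N, or if a joint passes its speed limit or range.

## Robot

A 6-joint arm with a two-finger parallel gripper is mounted at the origin on a cart in front of the work surface, level with it; the furniture and walls round the work are solid. World frame = base frame: x ahead of the robot, y to its left, z up, the work surface at z = 0. Lengths are in m, angles in degrees, forces in N, time in s.
With the tool pointing down it reaches from about 0.35 to 0.875 m from the base axis. Payload 4.2 kg.
Tool frame: the origin (TCP) lies midway between the tips of the shut fingers; the grasp point (between the pads) lies 19 mm behind it; z points along the fingers, y is the line along which they close (so a half turn about z gives the same grasp; the last joint's range is limited). The gripper opens to 87 mm and grips with 3 to 60 N. Pads are 19 mm wide; open, the fingers measure 117 mm over their backs; the gripper's body (75 mm by 190 mm) begins 51 mm behind the grasp point.
Start: joints at [-54.798, 22.042, 0.453, 0, -68.411, -14.817], TCP at [0.218, -0.586, 0.223] pointing down, gripper open.
Joint ranges: [-179.83, 179.83], [-69.29, 118.12], [-61.27, 80.66], [-181.25, 117.63], [-171.15, -9.14], [-177.46, 177.46]. Speed limits (degrees/s): [159.86, 159.86, 180, 180, 180, 180].

## Interface

Orientations are given as [roll, pitch, yaw] about the fixed x, y, z axes, in that order (R = Rz(yaw) Ry(pitch) Rx(roll)).
In Python, from workcell import env gives the robot as it stands. The module is installed in compiled form; this text tells all that it offers. Calls block until the motion is done:
- env.goto(position, orientation): joint-space move of the TCP to a pose.
- env.move_straight(position, rotation=None, rate=0.15, force_limit=None): straight line of the TCP; rotation=None keeps the orientation; rate is the mean speed in m/s. With force_limit (N) it stops when the force on the tool has changed by that much, and returns True; else False.
- env.set_joints(angles): joint-space move.
- env.gripper_to(opening, grasp_force=None): opening from 0.0 (shut) to 1.0 (fully open); grasp_force is the grip in N (None keeps the last); returns when the fingers have stopped.
- env.dwell(seconds).
- env.inverse_kinematics(position, orientation): joint angles nearest the present ones, or None.
- env.read_state(): the state.
- env.grab_frame(name): name is "scene" or "top"; returns a dict with "image" (480x640x3 uint8, blue, green, red), "fx", "fy", "cx", "cy" (pixels), "D" ([k1, k2, p1, p2, k3] as OpenCV has them; the pictures are not rectified), "position" and "orientation" of the camera in the world. Camera axes: x right, y up, looking along -z (the intrinsics and any distortion apply to the point x, -y, -z); pixel columns grow to the right and rows downward; lengths in m; the calibration is good to about 2 mm. A picture is of the moment at which its call begins. There is no depth.
A pose or a line that the arm cannot do raises env.Unreachable and nothing moves.
- env.close_job(): hands the job in; it is judged then, once.
Trained networks look in a picture, given as the dict that the camera call returned (one of the last four; its "shot" number tells which), for a name from the list of things; names that differ only in an ending like _2 or _b are one class to them, and where a whole thing is asked for, a point or a joint stands for the part that bears it (a point fixed in the world has none). Each returns a list of dicts, best first, with "score" (0 to 1); they miss things now and then, are a little off and sometimes report something else, mostly with a low value. They report only what shows in the picture. A call takes as long as a camera call. They do not tell look-alikes from the thing itself.
- env.search_frame(picture, thing): "xyz" ([x, y, z] in m, in world coordinates, good to about 4 mm: the middle of the surface that is visible of it).
- env.trace(picture, thing): "mask" (480x640 bool, what is visible of it).
The state is a dict: "clock": time; "joint_positions": joint angles; "qvel": joint speeds; "joint_torque": joint torques, N m; "position": TCP position; "tool_rot": TCP orientation; "force": force on the tool from outside, world axes, zero at the start; "wrist_torque": the same for the moment, N m; "opening": opening from 0.0 (shut) to 1.0 (fully open); "finger_force": force on a finger pad.
Only numpy, scipy, OpenCV 4.12 (cv2) and the standard library are available. Lean on these libraries where they do the work, as an engineer would, in place of code of your own. Each camera call takes 0.05 s, during which the arm holds its last target. There are 200 camera calls.

## Working session

There is one attempt and no reset: what is moved stays moved. The work goes in short steps, each a Python script; the robot and the scene stay as the last script left them, time stands still between calls to the robot, and variables do not carry over. Pictures are saved under pics/ and viewed, at most 14 in all, crops included, and the job is handed in when it is done.

```bash
mkdir -p pics; python3 - <<'E'
from workcell import env
import cv2
for n in("top","scene"):
    f=env.grab_frame(n);cv2.imwrite(f"pics/{n}0.png",f["image"]);print(n,{k:v for k,v in f.items() if k!="image"})
    for t in("blue_tile","drying_board","kiln_rack","tan_tile"):
        print(t,[(round(d["score"],2),[round(float(x),3) for x in d["xyz"]]) for d in env.search_frame(f,t)])
print(env.read_state())
E
```

```text
top {'fx': 580.2992149588789, 'fy': 580.2992149588789, 'cx': 304.98549115984224, 'cy': 233.35183934971047, 'D': array([-0.13602081,  0.        ,  0.        ,  0.        ,  0.        ]), 'position': array([ 0.35156643, -0.02095292,  1.44374858]), 'orientation': array([  5.40117728,   0.31977796, -90.25518271]), 'shot': 1}
blue_tile [(0.44, [0.575, 0.281, 0.019])]
drying_board [(0.65, [0.512, 0.221, 0.012])]
kiln_rack []
tan_tile [(0.91, [0.486, 0.193, 0.051]), (0.75, [0.304, 0.217, 0.008]), (0.71, [0.576, 0.013, 0.011])]
scene {'fx': 537.6980075049663, 'fy': 537.6980075049663, 'cx': 319.8078574209999, 'cy': 234.08298473071991, 'D': array([-0.07201153,  0.        ,  0.        ,  0.        ,  0.        ]), 'position': array([-0.05643153,  0.4072201 ,  0.90576615]), 'orientation': array([  38.42811538,    0.66237859, -129.95237004]), 'shot': 2}
blue_tile [(0.68, [0.534, 0.238, 0.047])]
drying_board [(0.65, [0.493, 0.241, 0.009])]
kiln_rack [(0.75, [0.49, -0.177, 0.009])]
tan_tile [(0.83, [0.567, 0.016, 0.004]), (0.57, [0.49, 0.194, 0.05])]
{'clock': 0.5, 'joint_positions': array([-5.47982593e+01,  2.20443168e+01,  4.48756690e-01, -3.79289456e-04,
       -6.84104762e+01, -1.48167434e+01]), 'qvel': array([ 0.06012261,  0.00129378,  0.05232373, -0.05685934,  0.05402855,
       -0.00592304]), 'joint_torque': array([ 3.56446053e-04, -3.90073371e+01,  1.87448591e+01,  4.22071293e+00,
        1.49976555e-02, -4.52049176e-05]), 'position': array([ 0.21770811, -0.58580829,  0.2224948 ]), 'tool_rot': array([ 1.79994074e+02, -1.20270853e-03, -1.59615142e+02]), 'force': array([ 0.20783439,  0.80374297, -0.03377411]), 'wrist_torque': array([ 0.01342744, -0.03465035,  0.01020087]), 'finger_force': 0.0, 'opening': 1.0000952834107812}
```

View pics/top0.png

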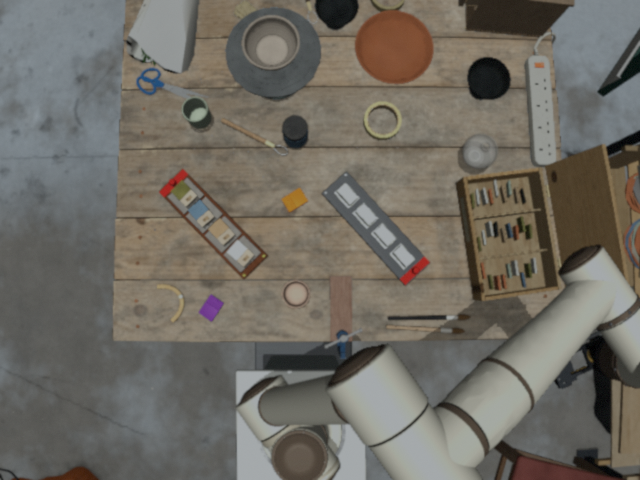

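View pics/scene0.png

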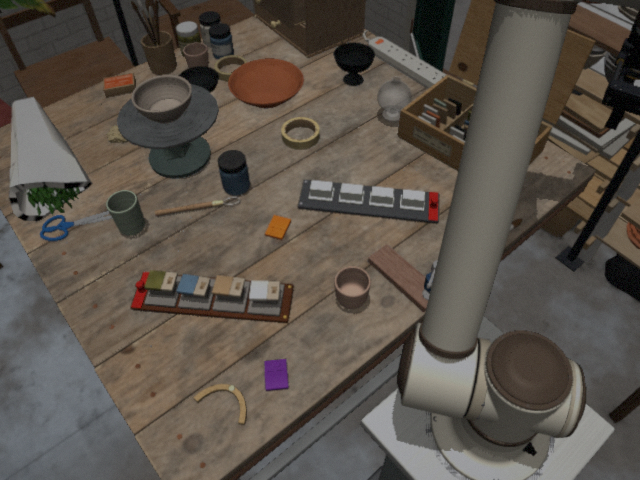

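```bash
cat > h.py <<'E'
from workcell import env
import cv2,numpy as np
from scipy.spatial.transform import Rotation as R
def unproj(f,uv,z):
    K=np.array([[f["fx"],0,f["cx"]],[0,f["fy"],f["cy"]],[0,0,1]])
    p=cv2.undistortPoints(np.float64(uv).reshape(-1,1,2),K,f["D"])[:,0]
    d=np.c_[p[:,0],-p[:,1],-np.ones(len(p))]@R.from_euler("xyz",f["orientation"],degrees=True).as_matrix().T
    o=np.array(f["position"]);return (o+d*((z-o[2])/d[:,2])[:,None])[:,:2]
def rect(f,mask,z):
    c=max(cv2.findContours(np.uint8(mask),cv2.RETR_EXTERNAL,cv2.CHAIN_APPROX_NONE)[0],key=cv2.contourArea)
    (x,y),(w,h),a=cv2.minAreaRect(np.float32(unproj(f,c[:,0],z)*1000))
    if w<h:w,h,a=h,w,a+90
    return np.round([x,y,w,h,(a+90)%180-90],1)
E
python3 - <<'E'
from h import *
for n,crops in(("top",((155,165,120,115),(315,165,120,125))),("scene",((125,260,175,65),(290,170,155,55)))):
    f=env.grab_frame(n);im=f["image"]
    x0=[cv2.resize(im[y:y+h,x:x+w],(400,int(400*h/w)),interpolation=cv2.INTER_CUBIC) for x,y,w,h in crops]
    H=max(i.shape[0] for i in x0);cv2.imwrite(f"pics/c_{n}.png",np.hstack([np.pad(i,((0,H-i.shape[0]),(0,0),(0,0))) for i in x0]))
    for t in("olive_tile","blue_tile","tan_tile","white_tile"):
        for d in env.trace(f,t)[:4]:
            m=d["mask"]
            if m.sum()>20: print(n,t,round(d["score"],2),m.sum(),rect(f,m,.048))
    x,y,w,h=crops[1];m=np.zeros(im.shape[:2],bool);g=im.astype(int)
    m[y:y+h,x:x+w]=(g.min(2)>np.where(n=="top",150,150))[y:y+h,x:x+w]
    k,l,s,c=cv2.connectedComponentsWithStats(np.uint8(m))
    for i in range(1,k):
        if s[i,4]>30: print(n,"pad",s[i,4],c[i].round(1),(unproj(f,[c[i]],.04)*1000).round(1),rect(f,l==i,.04))
    red=(g[...,2]>120)&(g[...,0]<70)&(g[...,1]<70)
    k,l,s,c=cv2.connectedComponentsWithStats(np.uint8(red))
    for i in range(1,k):
        if s[i,4]>60: print(n,"red",s[i,4],c[i].round(1),(unproj(f,[c[i]],.012)*1000).round(1))
E
```

```text
top olive_tile 0.54 380 [584.5 282.4  57.1  41.5  45.4]
top blue_tile 0.92 408 [535.4 240.   58.9  43.4  42.7]
top tan_tile 0.79 344 [566.3  12.8  53.   40.6 -58. ]
top tan_tile 0.77 366 [489.5 189.2  56.9  39.5  43. ]
top tan_tile 0.68 382 [306.  215.2  53.5  44.3 -33.8]
top white_tile 0.78 406 [437.1 142.8  57.4  44.3  48.4]
top white_tile 0.66 354 [534.8 239.8  57.   39.2  39.2]
top pad 192 [347.2 193.2] [[ 582.6 -117.5]] [ 582.5 -118.8   45.2   26.3   44.2]
top pad 197 [365.9 213.7] [[ 531.7 -162.7]] [ 531.5 -162.4   46.8   27.    37.8]
top pad 201 [384.8 234.6] [[ 480.3 -207.9]] [ 480.6 -207.6   47.7   25.3   41.6]
top pad 196 [403.8 255.4] [[ 429.4 -253.4]] [ 429.6 -253.    45.5   25.4   41.4]
top red 244 [172.6 182.8] [[616.9 319.8]]
top red 262 [414.3 270.3] [[ 393.7 -283.6]]
scene olive_tile 0.95 561 [584.3 283.4  57.1  45.7  44. ]
scene blue_tile 0.94 614 [534.1 241.6  59.7  47.   40. ]
scene tan_tile 0.77 433 [542.7  32.9  57.4  42.3 -58.1]
scene tan_tile 0.7 565 [489.4 190.1  56.7  44.5  42.6]
scene tan_tile 0.64 691 [286.9 229.5  56.6  38.4 -34.6]
scene white_tile 0.67 593 [435.7 144.6  60.1  43.1  45. ]
scene white_tile 0.25 589 [467.5 196.9  71.9  59.9 -46.5]
scene pad 155 [321.  185.1] [[ 581.2 -117.3]] [ 581.1 -117.4   43.7   23.6   41.5]
scene pad 156 [351.6 188.1] [[ 530.2 -162.5]] [ 530.7 -162.6   42.    24.    47.3]
scene pad 161 [382.3 191.3] [[ 479.5 -207.4]] [ 479.7 -207.7   44.2   23.5   40.9]
scene pad 163 [413.5 194.4] [[ 428.7 -252.9]] [ 429.3 -252.4   43.6   24.1   41.7]
scene red 122 [119.7  81.4] [[1281.2   36.1]]
scene red 77 [433.2 196.6] [[ 410.8 -303.2]]
scene red 105 [433.  213.5] [[ 377.1 -265.5]]
scene red 83 [142.5 278.8] [[637.7 305.6]]
scene red 140 [138.  299.3] [[600.1 336. ]]
```

View pics/c_top.png

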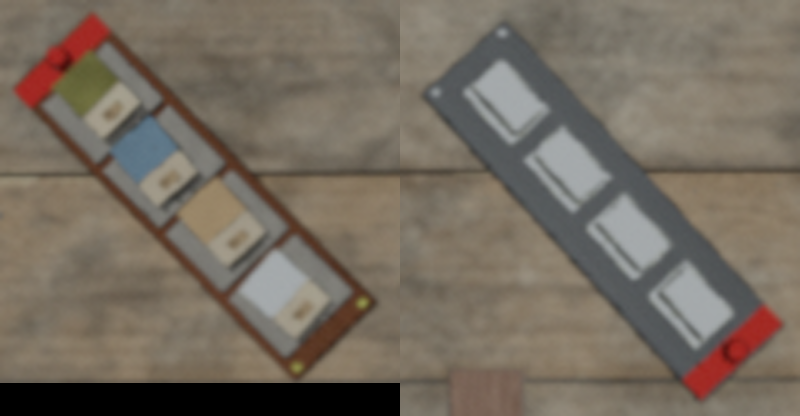

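View pics/c_scene.png

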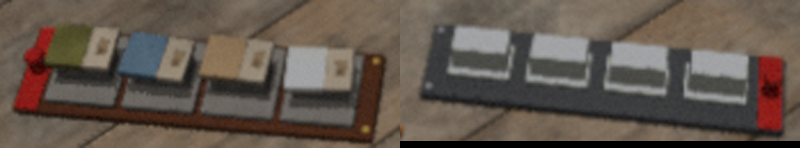

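```bash
cat >> h.py <<'E'
T=[(584.4,282.9,43.8),(535,240.8,42.6),(489.4,189.7,43.2),(436.5,143.7,44.5)]
YR=41.6; u=np.array([-np.cos(np.radians(YR)),-np.sin(np.radians(YR))])
C=np.array([505.5,-185.1])
PAD=[C+u*d for d in(102,34,-34,-102)]
ZT=.0265
def cycle(i,s=0,dx=0):
    x,y,a=T[i];o=[180,0,a+s];p=[x/1e3,y/1e3]
    env.goto(p+[.14],o); env.gripper_to(.72)
    print("down",env.move_straight(p+[ZT],rate=.15,force_limit=8))
    env.gripper_to(0,12); st=env.read_state();print("grip",st["opening"]*87,st["finger_force"],st["position"])
    env.move_straight(p+[.14],rate=.15)
    q=list((PAD[i]+u*dx)/1e3);o=[180,0,YR+s]
    env.goto(q+[.14],o);print("held",env.read_state()["opening"]*87)
    env.move_straight(q+[.045],rate=.15)
    print("place",env.move_straight(q+[ZT-.0005],rate=.03,force_limit=3),env.read_state()["position"])
    env.gripper_to(.68);env.move_straight(q+[.13],rate=.15);print(env.read_state()["clock"])
E
python3 - <<'E'
from h import *
for s in(0,-180):
  for i in range(4):
    print(s,i,*[np.round(env.inverse_kinematics(list(np.array(p)/1e3)+[z],[180,0,a+s]),0)[[0,5]] for p,a in((T[i][:2],T[i][2]),(PAD[i],YR)) for z in(.026,.14)])
s=-180
p=env.read_state()["position"];env.move_straight([p[0],p[1],.3])
cycle(0,s)
f=env.grab_frame("scene");cv2.imwrite("pics/s1.png",f["image"])
E
```

```text
0 0 [40. 94.] [40. 94.] [-12. 143.] [-12. 143.]
0 1 [40. 93.] [40. 93.] [ -6. 137.] [ -6. 137.]
0 2 [39. 94.] [39. 94.] [ -0. 132.] [ -0. 132.]
0 3 [39. 96.] [39. 96.] [  4. 127.] [  4. 127.]
-180 0 [ 40. -86.] [ 40. -86.] [-12. -37.] [-12. -37.]
-180 1 [ 40. -87.] [ 40. -87.] [ -6. -43.] [ -6. -43.]
-180 2 [ 39. -86.] [ 39. -86.] [ -0. -48.] [ -0. -48.]
-180 3 [ 39. -84.] [ 39. -84.] [  4. -53.] [  4. -53.]
down False
grip 39.88552806805993 11.988328993320465 [0.58456387 0.2830466  0.02701241]
held 39.80826906594124
place True [ 0.4288783  -0.25273675  0.02671412]
12.9833
```

View pics/s1.png

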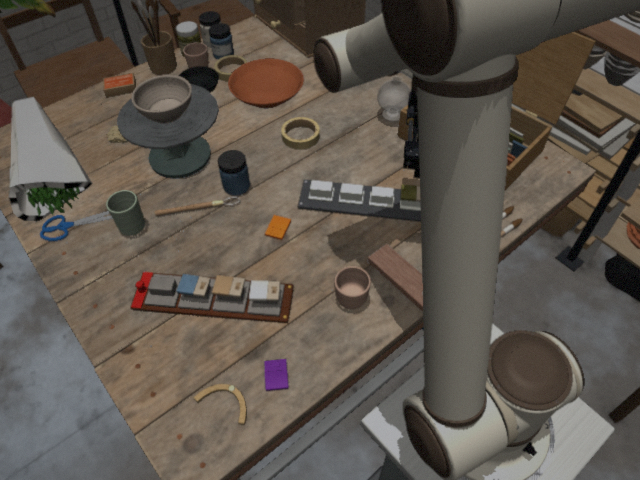

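The olive tile sits on the pad by the rack knob, around (412,188), partly hidden by the arm. I'll check it from clear of the rack before going on.

```bash
python3 - <<'E'
from h import *
env.goto([.535,.2408,.14],[180,0,T[1][2]-180])
V=[]
for n in("scene","top"):
    f=env.grab_frame(n)
    for t in ("olive_tile",):
        for d in env.trace(f,t)[:2]: print(n,round(d["score"],2),d["mask"].sum(),rect(f,d["mask"],.048))
    x,y,w,h=(290,165,155,60) if n=="scene" else(315,165,120,125)
    V.append(cv2.resize(f["image"][y:y+h,x:x+w],(400,400*h//w),interpolation=cv2.INTER_CUBIC))
print(PAD[0]);H=max(i.shape[0] for i in V);cv2.imwrite("pics/c1.png",np.hstack([np.pad(i,((0,H-i.shape[0]),(0,0),(0,0))) for i in V]))
E
```

```text
scene 0.36 605 [465.1 200.   66.5  61.1 -42. ]
scene 0.18 571 [436.2 145.   57.   42.3  49.7]
top 0.75 421 [ 429.3 -250.8   56.3   44.8   44. ]
[ 429.22459477 -252.82047369]
```

View pics/c1.png

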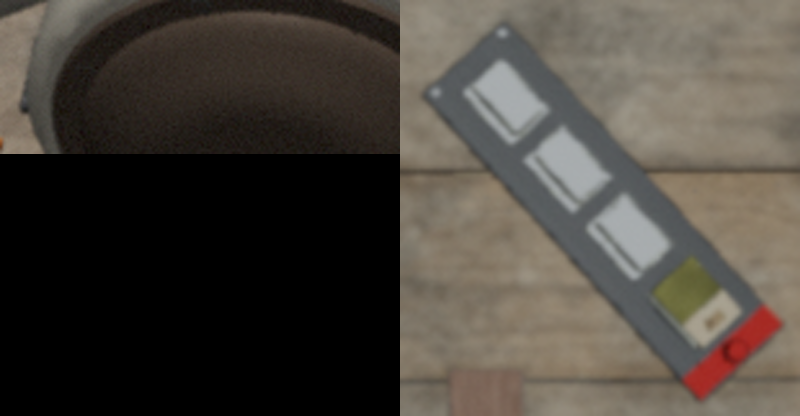

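The tile lies on the first pad within about 2 mm, flat and in line. On with the other three.

```bash
python3 - <<'E'
from h import *
for i in(1,2,3): cycle(i,-180)
env.goto([.42,.25,.25],[180,0,-137])
V=[]
f=env.grab_frame("top")
for t in("olive_tile","blue_tile","tan_tile","white_tile"):
    for d in env.trace(f,t)[:3]:
        r=rect(f,d["mask"],.048)
        if r[1]<-80: print(t,round(d["score"],2),r)
V.append(cv2.resize(f["image"][165:290,315:435],(400,416),interpolation=cv2.INTER_CUBIC))
print(np.round(PAD,1));print(env.read_state()["clock"])
env.goto([.35,-.53,.3],[180,0,-160])
f=env.grab_frame("scene")
V.append(cv2.resize(f["image"][165:225,290:445],(400,155),interpolation=cv2.INTER_CUBIC))
V[1]=np.pad(V[1],((0,261),(0,0),(0,0)));cv2.imwrite("pics/c2.png",np.hstack(V));print(env.read_state()["clock"])
E
```

```text
down False
grip 39.99233856413697 11.896981000900269 [0.53515771 0.24092317 0.02697619]
held 40.00682811815005
place True [ 0.47971223 -0.20766422  0.02674431]
22.575
down False
grip 39.71036686885119 11.993640815780964 [0.48960206 0.1898374  0.02695497]
held 39.773521879874785
place True [ 0.5305662  -0.16252552  0.02671147]
30.9833
down False
grip 40.096623406142726 11.778438295586966 [0.43671302 0.14384136 0.02692219]
held 40.1463732035302
place True [ 0.58138371 -0.11744196  0.02678715]
38.95
olive_tile 0.93 [ 428.7 -251.5   54.7   41.4   44.4]
blue_tile 0.76 [ 478.7 -206.7   55.4   41.6   39.3]
tan_tile 0.54 [ 529.4 -161.4   58.2   43.4   44.2]
white_tile 0.56 [ 580.7 -115.3   55.3   42.    44.7]
[[ 429.2 -252.8]
 [ 480.1 -207.7]
 [ 530.9 -162.5]
 [ 581.8 -117.4]]
40.75
43.5667
```

View pics/c2.png

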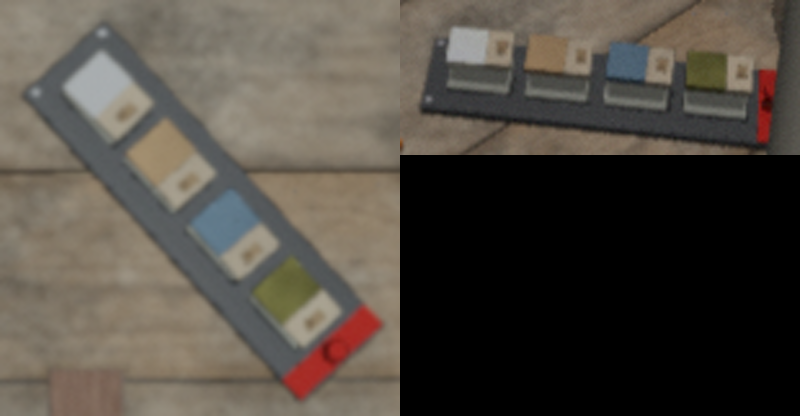

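All four tiles are on the rack. From the knob outwards they run olive, blue, tan, white, at crop pixels (297,300), (235,235), (170,165) and (108,97), flat and within about 2 mm of centre. I'm handing it in.

```bash
python3 -c "
from workcell import env
print(env.close_job())"
```

```text
the job is handed in; nothing more can be done
None
```

All four tiles are on the rack in their board order from the red knob (olive, blue, tan, white), glaze up, flat and within about 2 mm of their pad centres, and the job was handed in at about 44 s of the 86 s allowed.

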